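# Point out the ring and its stone to the setter

### The arm

A 6-joint arm with a two-finger parallel gripper is mounted at the origin on the work surface. World frame = base frame: x ahead of the robot, y to its left, z up, the work surface at z = 0. Lengths are in m, angles in degrees, forces in N, time in s.
With the tool pointing down it reaches from about 0.425 to 0.95 m from the base axis. Payload 14.7 kg.
Tool frame: the origin (TCP) lies on the centre line of the jaws, within the pads' length; the fingertips stand 14 mm ahead of it and the grasp point (between the pads) lies 5 mm behind it; z points along the fingers, y is the line along which they close (so a half turn about z gives the same grasp; the last joint's range is limited). The gripper opens to 85 mm and grips with 20 to 120 N. Pads are 22 mm wide; open, the fingers measure 114 mm over their backs; the gripper's body (76 mm by 85 mm) begins 54 mm behind the grasp point. The pads swing forward as they close: fully open they stand 13 mm farther back than shut.
Start: joints at [-70.107, 27.513, 91.461, -0, 61.026, -2.67], TCP at [0.249, -0.6, 0.245] pointing down, gripper open.
Joint ranges: [-157.49, 157.49], [-46.99, 117.5], [13.45, 153.17], [-89.5, 269.5], [5.16, 153.95], [-167.48, 167.48]. Speed limits (degrees/s): [108.29, 108.29, 136.94, 172.46, 172.46, 172.46].

### API

Orientations are given as [roll, pitch, yaw] about the fixed x, y, z axes, in that order (R = Rz(yaw) Ry(pitch) Rx(roll)).
In Python, from plant import robot, viewer gives the robot as it stands. Calls block until the motion is done:
- robot.reach(position, orientation): joint-space move of the TCP to a pose.
- robot.servo_line(position, speed=0.15, attitude=None): straight line of the TCP; attitude=None keeps the orientation; speed is the mean speed in m/s.
- robot.movej(angles): joint-space move.
- robot.command_gripper(opening, strength=None): finger opening in m; strength is the grip in N (None keeps the last); returns when the fingers have stopped.
- robot.pause(seconds).
- robot.solve_ik(position, orientation): joint angles nearest the present ones, or None.
- viewer.camera(name): name is "side" or "top"; returns the picture (420x560x3 uint8, red, green, blue); there is no depth.
- viewer.get_calibration(name): a dict with "vertical_fov" (degrees; the focal length in pixels is half the picture's height over the tangent of half this angle, whatever the lens; pixels are square), "cx", "cy" (the principal point, pixels), "R" (3x3) and "t" (3): a world point X has camera coordinates R X + t. Camera axes: x right, y down, z forward; pixel columns grow to the right and rows downward; lengths in m; the calibration is good to about 2 mm. A picture is of the moment at which its call begins. get_calibration takes no time and is no camera call.
A pose or a line that the arm cannot do raises robot.PlanningError and nothing moves.
- robot.close_job(): hands the job in; it is judged then, once.
Readings, each from a call of its own:
- robot.read_time_s(): time.
- robot.read_q(): joint angles.
- robot.read_qd(): joint speeds.
- robot.read_tau(): joint torques, N m.
- robot.read_eef_pos(): TCP position.
- robot.read_ee_rot(): TCP orientation.
- robot.read_contact_force(): force on the tool from outside, world axes, zero at the start.
- robot.read_ft_torque(): the same for the moment, N m.
- robot.read_gripper_width(): finger opening in m.
- robot.read_grip_force(): force on a finger pad.
Only numpy, scipy, OpenCV 4.12 (cv2) and the standard library are available. Lean on these libraries where they do the work, as an engineer would, in place of code of your own. Each camera call takes 0.05 s, during which the arm holds its last target. There are 200 camera calls.

### The job

Show the apprentice which stone goes back into which ring: with the fingertips come down over the ring with the empty setting in the ring block, stop one to three centimetres straight above it and stay there for two seconds. Then raise the hand well clear (at least ten centimetres above the bench pieces), point out the loose green stone in the white tray in the same way for two seconds, and finish with the hand still there, pointing at it. Everything has just been cleaned, so touch and shift nothing at all, and do not come down over any other ring or stone.

Things in the scene. Friction and masses are not known exactly. Their poses are not given: they have to be found in the camera images.
- ring_block: Fixed dark wooden block, 64 x 184 x 25 mm (x, y, z), with four slots in a row along its y, 45 mm apart, one ring standing in each (which ring is in which slot varies). Origin: centre of its underside, on the bench; the ring settings' rims stand 43 mm above the bench
- ring_empty: Gold ring without a stone: an open, empty gold cup as its setting, standing upright in a slot of the ring block, its setting on top; shank 24 mm across, 3 mm thick; 28 mm from its lowest point to the rim of the round setting, which is 20 mm across. Origin: its lowest point; z up
- ring_empty_head (a point): Centre of the empty setting's mouth, level with its rim: the highest point of this ring
- stone_tray: Fixed white plastic tray, 76 x 184 x 14 mm (x, y, z), open on top, walls 3 mm, floor 3 mm, two dividers making three compartments in a row along its y, one loose stone lying in each (which is where varies). Origin: centre of its underside, on the bench
- stone_green: Loose green domed stone, 18 mm across, 7 mm high, lying on its flat side in the stone tray. Origin: centre of its underside
- stone_green_top (a point): Highest point of the green stone, in the middle of its dome
- ring_blue: Gold ring set with a blue stone standing upright in a slot of the ring block, its setting on top; shank 24 mm across, 3 mm thick; 28 mm from its lowest point to the rim of the round setting, which is 20 mm across. Origin: its lowest point; z up; the domed stone rises 5 mm above the rim. Not to be pointed at
- ring_blue_head (a point): Centre of this ring's setting, level with its rim; the stone's dome rises 5 mm above it
- ring_white: Gold ring set with a white stone standing upright in a slot of the ring block, its setting on top; shank 24 mm across, 3 mm thick; 28 mm from its lowest point to the rim of the round setting, which is 20 mm across. Origin: its lowest point; z up; the domed stone rises 5 mm above the rim. Not to be pointed at
- ring_white_head (a point): Centre of this ring's setting, level with its rim; the stone's dome rises 5 mm above it
- ring_black: Gold ring set with a black stone standing upright in a slot of the ring block, its setting on top; shank 24 mm across, 3 mm thick; 28 mm from its lowest point to the rim of the round setting, which is 20 mm across. Origin: its lowest point; z up; the domed stone rises 5 mm above the rim. Not to be pointed at
- ring_black_head (a point): Centre of this ring's setting, level with its rim; the stone's dome rises 5 mm above it
- stone_red: Loose red domed stone, 18 mm across, 7 mm high, lying in the stone tray. Origin: centre of its underside. Not to be pointed at
- stone_red_top (a point): Highest point of the red stone, in the middle of its dome
- stone_yellow: Loose yellow domed stone, 18 mm across, 7 mm high, lying in the stone tray. Origin: centre of its underside. Not to be pointed at
- stone_yellow_top (a point): Highest point of the yellow stone, in the middle of its dome
- pliers: Small jeweller's pliers with blue grips lying flat, 130 x 43 x 9 mm, long axis x. Origin: under the pivot. Bystander: leave alone
- ring_clamp: Wooden ring clamp lying flat, 125 x 25 x 21 mm, long axis x. Origin: centre of its underside. Bystander: leave alone
- loupe: Black folding loupe in a steel cover, 56 x 25 x 14 mm. Origin: under the lens. Bystander: leave alone
- slide_gauge: Brass slide gauge lying flat, 110 x 37 x 12 mm, long axis x. Origin: under the middle of its bar. Bystander: leave alone

How it is judged (in metres and radians):
On the way, in this order (a step that is already met when the one before it is completed fails the run):
1. the fingers point at the ring with the empty setting from straight above and dwell there (horizontal distance between the grasp point and ring_empty_head below 0.015 m and z of the grasp point in the frame of ring_empty_head between 0.005 and 0.065 m), for 1.5 s.
2. the hand is raised well clear (height (world z) of the grasp point above 0.13 m).
3. the fingers point at the green stone from straight above and dwell there (horizontal distance between the grasp point and stone_green_top below 0.015 m and z of the grasp point in the frame of stone_green_top between 0.005 and 0.065 m), for 1.5 s.
At the end, for the whole second after the job is handed in: The grasp point between the finger pads is within 15 mm, seen from above, of the middle of the green stone and no more than 65 mm above its top (fingertips roughly one to three centimetres over it), touching nothing; every ring, stone and tool lies at rest within 4 mm of where it began (all of step 3 and distance of each of ring_empty_head, ring_blue_head, ring_white_head, ring_black_head, stone_green_top, stone_red_top, stone_yellow_top, pliers, ring_clamp, loupe, slide_gauge from where it was at the start of the episode below 0.004 m and linear speed of each of ring_empty, ring_blue, ring_white, ring_black, stone_green, stone_red, stone_yellow below 0.02 m/s).
It fails at once if the hand touches something (contact force between any of the fingers, the arm and anything else above 0.3 N).
It fails at once if a ring, a stone or a tool is shifted by more than 4 mm or lifted (distance of any of ring_empty_head, ring_blue_head, ring_white_head, ring_black_head, stone_green_top, stone_red_top, stone_yellow_top, pliers, ring_clamp, loupe, slide_gauge from where it was at the start of the episode above 0.004 m).
It fails at once if the hand comes down over another ring or stone (grasp point within 12 mm sideways of its middle and less than 55 mm above it) ((horizontal distance between the grasp point and ring_blue_head below 0.012 m and z of the grasp point in the frame of ring_blue_head between 0.005 and 0.055 m) or (horizontal distance between the grasp point and ring_white_head below 0.012 m and z of the grasp point in the frame of ring_white_head between 0.005 and 0.055 m) or (horizontal distance between the grasp point and ring_black_head below 0.012 m and z of the grasp point in the frame of ring_black_head between 0.005 and 0.055 m) or (horizontal distance between the grasp point and stone_red_top below 0.012 m and z of the grasp point in the frame of stone_red_top between 0.005 and 0.055 m) or (horizontal distance between the grasp point and stone_yellow_top below 0.012 m and z of the grasp point in the frame of stone_yellow_top between 0.005 and 0.055 m)).
It also fails if it takes over 45 s, if anything falls off the work surface, if the arm or the gripper's body presses on something with over 40 N, if the wrist force passes 120 N, or if a joint passes its speed limit or range.

## Working session

There is one attempt and no reset: what is moved stays moved. The work goes in short steps, each a Python script; the robot and the scene stay as the last script left them, time stands still between calls to the robot, and variables do not carry over. Pictures are saved under pics/ and viewed, at most 10 in all, crops included, and the job is handed in when it is done.

```bash
mkdir -p pics
python3 - <<'E'
from plant import robot, viewer
import cv2
for n in("top","side"):
    im=viewer.camera(n); cv2.imwrite(f"pics/{n}0.png",im[:,:,::-1]); c=viewer.get_calibration(n); print(n,c)
print(robot.read_time_s(),robot.read_ee_rot(),robot.read_gripper_width())
E
```

```text
top {'vertical_fov': 48.42745020062742, 'cx': 273.2891007965186, 'cy': 212.92202327905136, 'R': array([[ 0.01994976, -0.99957212,  0.02139129],
       [-0.98668655, -0.02313761, -0.16097922],
       [ 0.16140528, -0.017895  , -0.98672595]]), 't': array([-0.01271946,  0.62977669,  0.90159823])}
side {'vertical_fov': 53.69416645181976, 'cx': 275.848856752099, 'cy': 210.4686603929155, 'R': array([[-9.52624521e-01, -3.04148147e-01, -6.53151526e-04],
       [-2.00482659e-01,  6.29545136e-01, -7.50652800e-01],
       [ 2.28720847e-01, -7.14959318e-01, -6.60696563e-01]]), 't': array([0.59063573, 0.18962622, 0.81618477])}
0.1 [-1.79937640e+02 -1.88309701e-03  2.25624362e+01] 0.08557768064525151
```

View pics/top0.png

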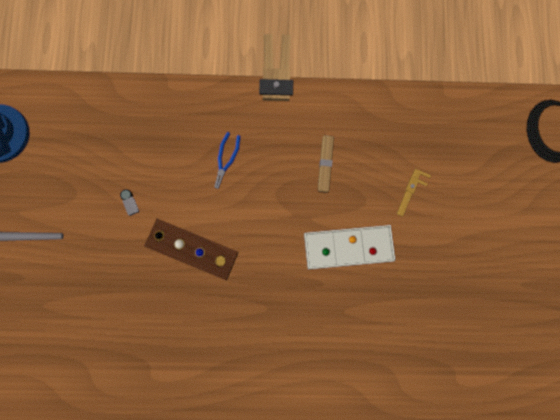

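View pics/side0.png

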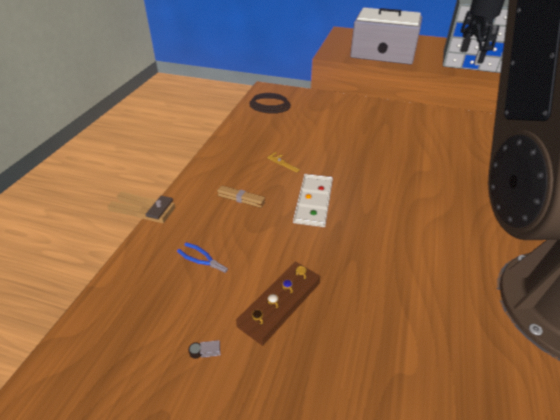

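The top view shows the rings at (158,236) black, (179,244) white, (200,253) blue and (220,261) gold, which is probably the empty one. The green stone is at (326,252). Next I zoom in on these and triangulate from both views.

```bash
cat > h.py <<'E'
import numpy as np, cv2
from plant import viewer
def cal(n):
    c=viewer.get_calibration(n); return 210/np.tan(np.radians(c["vertical_fov"]/2)),c
def ray(n,u,v):
    f,c=cal(n); d=c["R"].T@[(u-c["cx"])/f,(v-c["cy"])/f,1]; return -c["R"].T@c["t"],d
def onplane(n,uv,z):
    o,d=ray(n,*uv); return o+d*(z-o[2])/d[2]
def proj(n,X):
    f,c=cal(n); p=c["R"]@X+c["t"]; return f*p[:2]/p[2]+[c["cx"],c["cy"]]
def cross(a,b):
    (o1,d1),(o2,d2)=ray("top",*a),ray("side",*b)
    d1/=np.linalg.norm(d1);d2/=np.linalg.norm(d2)
    s=np.linalg.lstsq(np.c_[d1,-d2],o2-o1,rcond=None)[0]
    p,q=o1+s[0]*d1,o2+s[1]*d2; return (p+q)/2,np.linalg.norm(p-q)
def blob(im,lo,hi,box):
    h=cv2.cvtColor(im,cv2.COLOR_RGB2HSV); m=cv2.inRange(h,np.array(lo),np.array(hi))
    x0,y0,x1,y1=box; k=np.zeros_like(m); k[y0:y1,x0:x1]=m[y0:y1,x0:x1]
    n,_,st,c=cv2.connectedComponentsWithStats(k); i=1+np.argmax(st[1:,4]); return c[i],st[i]
E
python3 - <<'E'
from h import *
T=cv2.imread("pics/top0.png")[:,:,::-1];S=cv2.imread("pics/side0.png")[:,:,::-1]
def b(n,*a):
    try:
        r=blob(*a); print(n,r[0].round(1),r[1]); return r[0]
    except ValueError: print(n,"none")
G=((45,80,30),(85,255,255)); B=((115,120,60),(130,255,255)); Y=((15,140,120),(28,255,255)); W=((0,0,150),(179,70,255))
R=((0,160,60),(6,255,255))
tt=(300,220,400,275);ts=(290,170,340,230);rt=(145,218,240,280);rs=(238,260,322,342)
for nm,c,bt,bs,z in[("green",G,tt,ts,.008),("yellow",((10,120,120),(28,255,255)),tt,ts,.008),("blue",B,rt,rs,.046),("white",W,rt,rs,.046),("gold",Y,rt,rs,.043)]:
    a=b(nm,T,*c,bt);e=b(nm,S,*c,bs)
    if a is not None: print("  plane",onplane("top",a,z).round(4))
    if e is not None: print("  plane side",onplane("side",e,z).round(4))
    if a is not None and e is not None: print("  cross",cross(a,e))
p=lambda I,x,y,w,h,s:cv2.resize(I[y:y+h,x:x+w,::-1],None,fx=s,fy=s,interpolation=cv2.INTER_CUBIC)
a=p(T,142,212,100,75,4);c=p(S,234,257,100,75,4)
a2=p(T,300,215,100,75,4);c2=p(S,270,165,100,75,4)
cv2.imwrite("pics/z.png",np.vstack([np.hstack([a,c]),np.hstack([a2,c2])]))
E
```

```text
green [325.5 251.5] [323 249   6   6  32]
green [313.1 212.4] [311 211   5   4  19]
  plane [ 0.5571 -0.1117  0.008 ]
  plane side [ 0.5583 -0.1063  0.008 ]
  cross (array([ 0.55846452, -0.11226139,  0.00269226]), np.float64(0.001936961397746723))
yellow [350.4 247.5] [ 300  220  100   55 2096]
yellow [316.2 198.3] [ 290  170   50   60 1341]
  plane [ 0.5667 -0.1644  0.008 ]
  plane side [ 0.5637 -0.1613  0.008 ]
  cross (array([ 0.56570981, -0.16521025,  0.00468078]), np.float64(0.002538948891233837))
blue [199. 252.] [196 249   7   7  42]
blue [287.1 283.3] [284 281   7   6  35]
  plane [0.5473 0.149  0.046 ]
  plane side [0.5486 0.1522 0.046 ]
  cross (array([0.54842369, 0.14957866, 0.04275209]), np.float64(0.0016866410706346884))
white [178.  243.7] [175 240   7   8  46]
white [272.3 298. ] [268 295   9   7  53]
  plane [0.5633 0.1922 0.046 ]
  plane side [0.5651 0.1939 0.046 ]
  cross (array([0.56446643, 0.19264184, 0.04432906]), np.float64(0.001995567270453385))
gold [220.  260.6] [216 256   9  10  73]
gold [301.1 270.7] [296 265  11  14 102]
  plane [0.5313 0.1064 0.043 ]
  plane side [0.5315 0.1108 0.043 ]
  cross (array([0.5319456 , 0.10689206, 0.03837804]), np.float64(0.0008376955980444988))
```

View pics/z.png

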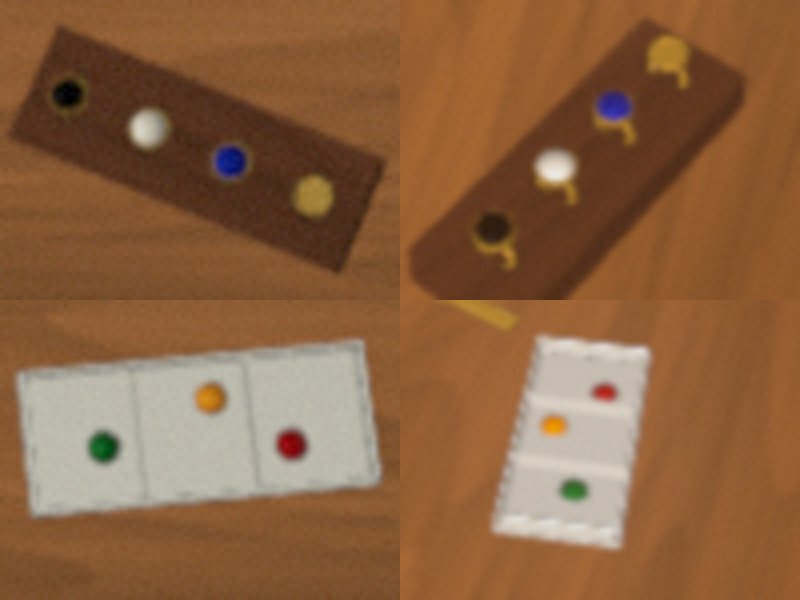

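The gold cup at top (220,261) is the empty ring, since the other three hold black, white and blue stones. The ring head is at about (0.5315, 0.1065, 0.043). The green stone is at about (0.558, -0.112), with its top at 0.010. I'll partly close the fingers and go above the ring.

Run:
```python
from h import *; from plant import robot
robot.command_gripper(0.012)
print(robot.read_gripper_width(),robot.read_time_s())
robot.reach([.5315,.1065,.22],[180,0,70])
robot.servo_line([.5315,.1065,.11],.12)
print(robot.read_eef_pos(),robot.read_contact_force(),robot.read_time_s())
a=viewer.camera("side");b=viewer.camera("top")
u,v=proj("side",np.array([.5315,.1065,.07])).astype(int); x,y=u-50,v-60
print(u,v,proj("side",np.array([.5315,.1065,.096])))
p=lambda I,x,y:cv2.resize(I[y:y+100,x:x+100,::-1],None,fx=4,fy=4,interpolation=cv2.INTER_CUBIC)
cv2.imwrite("pics/a.png",np.hstack([p(a,x,y),p(b,150,190)]))
```

```text
0.011829810321033446 0.7833
[0.53194766 0.1065383  0.11055601] [-0.33814275  0.52631004  0.19090498] 4.5417
302 260 [302.80558645 251.03972967]
```

View pics/a.png

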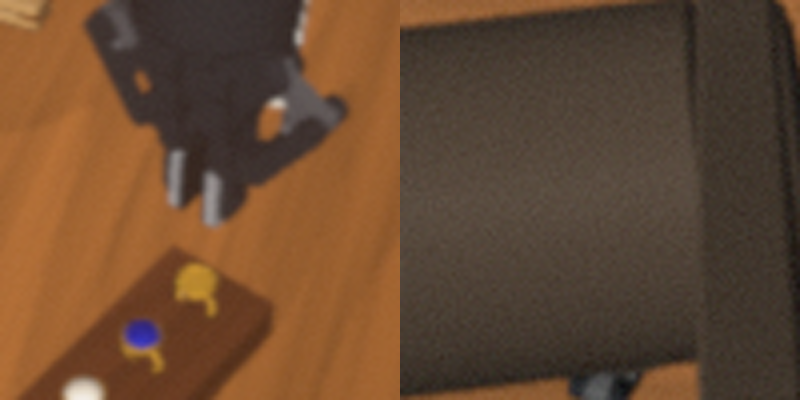

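The side view shows the fingertips centred over the gold cup at about (301,254), where (303,251) was predicted. That leaves enough margin to descend, dwell, lift and go to the green stone.

Run:
```python
from h import *; from plant import robot
robot.servo_line([.5315,.1065,.081],.05); robot.pause(2.4)
print(robot.read_eef_pos(),robot.read_time_s())
robot.servo_line([.5315,.1065,.22],.12)
robot.reach([.558,-.1115,.22],[180,0,70])
robot.servo_line([.558,-.1115,.075],.12)
print(robot.read_eef_pos(),robot.read_time_s())
a=viewer.camera("side")
X=np.array([.558,-.1115,.04]);u,v=proj("side",X).astype(int); x,y=u-50,v-60
print(x,y,proj("side",np.array([.558,-.1115,.061])))
cv2.imwrite("pics/b.png",cv2.resize(a[y:y+100,x:x+100,::-1],None,fx=4,fy=4,interpolation=cv2.INTER_CUBIC))
```

```text
[0.53151378 0.10649386 0.08098115] 7.775
[ 0.55844981 -0.11160135  0.07564108] 11.325
264 141 [315.06743675 194.3383234 ]
```

View pics/b.png

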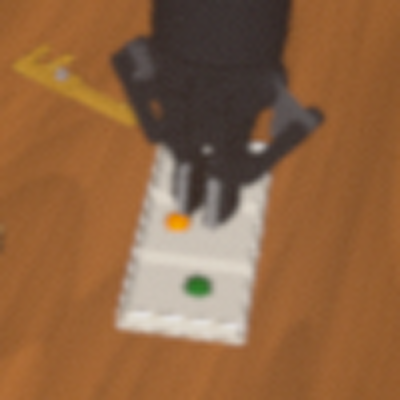

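The fingertips are at about (314,196), matching the predicted (315,194), with the green stone straight below at (314,212). I'll descend, dwell and hand in.

Run:
```python
from plant import robot
robot.servo_line([.558,-.1115,.048],.05); robot.pause(2.5)
print(robot.read_eef_pos(),robot.read_contact_force(),robot.read_time_s())
print(robot.close_job())
```

```text
[ 0.55797103 -0.11148002  0.04797654] [-0.32675713 -0.59702177 -0.07936991] 14.5667
the job is handed in; nothing more can be done
None
```

I pointed at the empty ring for 2.4 s, raised the hand clear, pointed at the green stone for 2.5 s and handed the job in with the hand still over it, at about 15 s on the robot's clock; the wrist readings and pictures showed no sign of contact, and no verdict came back.

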